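# Bring the red spool under the thread guide

## Robot

A 7-joint arm with a two-finger parallel gripper is mounted at the origin on a cart in front of the work surface, level with it; the furniture and walls round the work are solid. World frame = base frame: x ahead of the robot, y to its left, z up, the work surface at z = 0. Lengths are in m, angles in rad, forces in N, time in s.
With the tool pointing down it reaches from about 0.4 to 0.9 m from the base axis. Payload 5.5 kg.
Tool frame: the origin (TCP) lies on the centre line of the jaws, within the pads' length; the fingertips stand 25 mm ahead of it and the grasp point (between the pads) lies 6 mm ahead of it; z points along the fingers, y is the line along which they close (so a half turn about z gives the same grasp; the last joint's range is limited). The gripper opens to 85 mm and grips with 20 to 120 N. Pads are 22 mm wide; open, the fingers measure 114 mm over their backs; the gripper's body (76 mm by 85 mm) begins 54 mm behind the grasp point. The pads swing forward as they close: fully open they stand 13 mm farther back than shut.
Start: joints at [1.55, 0.501, -0.427, 1.55, 0.221, 1.138, -0.21], TCP at [0.182, -0.624, 0.256] pointing down, gripper open.
Joint ranges: [-2.88, 2.88], [-0.31, 2.03], [-1.54, 1.56], [0.2, 2.42], [-1.41, 4.55], [0.19, 2.02], [-2.57, 2.57]. Speed limits (rad/s): [2.57, 2.57, 3.14, 3.14, 3.14, 3.14, 3.14].

## Interface

Orientations are given as a unit quaternion [w, x, y, z].
In Python, from workcell import bot gives the robot as it stands.
- The arm moves only by the tool send_rows, never from a script. Its argument "targets" is a list of rows, each a list of 3 entries, a list of its own where there are three numbers: the shift along the world's x, y, z in mm, then the turn, a rotation vector about the world's x, y, z in degrees, then the finger opening in mm, from 0 to 85.4. In form: [[[x, y, z], [ax, ay, az], claw], ...]. A call has 1 to 12 rows; each row shifts and turns the commanded pose from where the row before left it; what a row does not reach is not made up. A row lasts 1/8 s, in which the tool goes at most 62.5 mm and 10.7 degrees, less where a joint would pass 70% of its speed; a pose out of reach is approached as far as the arm can. A call with a gripper value outside its range is refused whole. The fingers move at their own pace and stop on an object; "force" is the grip in N (left out, the last holds). Time passes only in rows, so rows that do not move let the fingers close. It gives the time, the measured TCP pose, the force, the opening and the grip force at its end, in the units of the state.
- bot.sense(): the state, without advancing time (a new reading comes with each control period).
- bot.grab_frame(name): name is "side" or "top" or "wrist"; returns the picture (420x560x3 uint8, red, green, blue); there is no depth.
- bot.get_calibration(name): a dict with "mtx" (3x3 intrinsics, pixels), "cam_to_world" (4x4, takes a point from camera to world coordinates). Camera axes: x right, y up, looking along -z (the intrinsics and any distortion apply to the point x, -y, -z); pixel columns grow to the right and rows downward; lengths in m; the calibration is good to about 2 mm. The wrist camera is an equidistant fisheye: a pixel r from the principal point sees the ray r / f radians off the axis. A picture is of the moment at which its call begins: read the wrist's pose just before it. get_calibration takes no time and is no camera call; for the wrist camera it gives the pose at the moment of the call.
- bot.sign_off(): hands the job in; it is judged then, once.
The state is a dict: "t": time; "q": joint angles; "qvel": joint speeds; "joint_efforts": joint torques, N m; "ee_pos": TCP position; "tcp_rot": TCP orientation; "ft_force": force on the tool from outside, world axes, zero at the start; "wrist_torque": the same for the moment, N m; "gripper_width": finger opening in m; "finger_force": force on a finger pad.
Only numpy, scipy, OpenCV 4.12 (cv2) and the standard library are available. Lean on these libraries where they do the work, as an engineer would, in place of code of your own. Each camera call takes 0.05 s, during which the arm holds its last target. There are 200 camera calls.

## Task

Grasp nothing: push gently on the carousel's spokes with a fingertip until the red spool of thread stands next to the guide post, centred under where the guide arm's brass eye will be when that arm is fully in, and leave the blue guide arm swung out meanwhile. Then push the guide arm in to its stop, so that its eye is right above the red spool. Do not touch the spools themselves, keep all three standing on the tray, and leave the other things on the table where they are.

Things in the scene. Friction and masses are not known exactly. Their poses are not given: they have to be found in the camera images.
- base: Fixed wooden base board 270x150x12 mm lying on the table. Origin: on the table surface, under the carousel's axis. +x points from the carousel axis to the aluminium guide post (post centre 140 mm along +x, 18 mm thick, 36 mm at its foot, top 88 mm above the table); z up. The board runs from x = -95 to +175 mm.
- hub (a point): Point on the carousel's vertical axis, 14 mm above the table (underside of the tray); turns with the carousel. The grey tray is 164 mm across, its floor 22 mm and its lip 28 mm above the table; the aluminium hub is 36 mm thick and 82 mm high over the table. The three spokes leave the hub at 60, 180 and 300 degrees from this frame's x axis.
- spoke0 (a point): Point on a steel spoke, 90 mm from the carousel's axis, on the centre line of the 10 mm round bar, 71 mm above the table. The spoke is level, runs radially over the tray from the hub and ends in a black ball 18 mm across, 112 mm from the axis. The outermost part of the spools is about 72 mm from the axis.
- spoke1 (a point): The same on the next spoke, 120 degrees on (counter-clockwise from above).
- spoke2 (a point): The same on the third spoke, 120 degrees on again.
- carousel: The whole turning carousel (tray, hub, spokes); its frame is that of hub. Turns both ways without end; light friction (about 0.08 N m, under 1 N at the spokes' ends) keeps it where it is left.
- red_mid (a point): Centre of the red thread spool (white flanges), 32 mm across, 45 mm high, standing loose on the tray between two spokes about 50 mm from the axis; 22.5 mm above the tray floor.
- white_mid (a point): Centre of the white thread spool with wooden flanges, 40 mm across, 60 mm high, standing loose on the tray about 50 mm from the axis.
- orange_mid (a point): Centre of the orange thread spool (white flanges), 29 mm across, 38 mm high, standing loose on the tray about 50 mm from the axis.
- station (a point): The spot on the board's +x side, 50 mm from the carousel axis towards the guide post, at the height of the red spool's centre: the red spool's centre belongs here.
- pivot (a point): Vertical hinge axis of the guide arm on top of the guide post, at the height of the arm's centre line, 95 mm above the table. The arm is a level blue bar 10 mm wide and 10 mm high (underside 90 mm above the table).
- eye (a point): Centre of the brass eye (30 mm across) at the end of the blue guide arm, 90 mm from the pivot, 95 mm above the table.
- guide_arm: The blue guide arm; origin on its vertical hinge axis, 88 mm above the table; -x points along the bar to the eye. At its stop it points straight at the carousel's axis, eye over the station. It swings out clockwise from above, towards the base's +y, to 1.9 rad at most; it starts 1.2 to 1.7 rad out. Light friction (0.05 N m) keeps it where it is left.
- awl: Awl with a wooden pear handle, 28x140x28 mm, lying to the right; leave alone.
- sanding_block: Brown sanding block, 57x100x31 mm, to the right; leave alone.
- eyelet_tin: Round grey tin, 67 mm across, 28 mm high, to the right; leave alone.
- red_spool: The red spool itself (its middle is red_mid).
- white_spool: The white spool itself (its middle is white_mid).
- orange_spool: The orange spool itself (its middle is orange_mid).

How it is judged:
By the outcome, as a careful person would: the job done as asked, in the order asked, and still so for the second after the job is handed in, with the robot touching nothing.
It also fails if it takes over 67 s, if anything falls off the work surface, if the arm or the gripper's body presses on something with over 40 N, if the wrist force passes 120 N, or if a joint passes its speed limit or range.

## Working session

There is one attempt and no reset: what is moved stays moved. The work goes in short steps, Python scripts to look and compute and a tool call to move; the robot and the scene stay as the last step left them, time stands still between calls to the robot, and variables do not carry over. Pictures are saved under pics/ and viewed, at most 10 in all, crops included, and the job is handed in when it is done.

Besides the shell and the picture viewer there is one more tool, called after "Request:" as name(argument=value, ...) on one line, values as JSON. send_rows: Moves the arm, as the interface text tells. Its arguments: {"type":"object","properties":{"targets":{"type":"array"},"force":{"type":"number"}},"required":["targets"]}

```bash
mkdir -p pics; python3 - <<'E'
from workcell import bot
import cv2,numpy as np
np.set_printoptions(precision=4,suppress=True)
s=bot.sense();print(s['t'],s['ee_pos'],s['tcp_rot'],s['gripper_width'])
for n in("side","top"):
    f=bot.grab_frame(n);c=bot.get_calibration(n);print(n,c)
    cv2.imwrite(f"pics/{n}0.png",cv2.resize(f[:,:,::-1],(784,588),interpolation=cv2.INTER_CUBIC))
    cv2.imwrite(f"pics/{n}raw.png",f[:,:,::-1])
E
```

```text
0.0 [ 0.1818 -0.6234  0.2552] [-0.001   0.9899  0.1414 -0.0001] 0.08565177404670872
side {'mtx': array([[489.3941,   0.    , 288.0305],
       [  0.    , 489.3941, 217.3778],
       [  0.    ,   0.    ,   1.    ]]), 'cam_to_world': array([[-0.9303,  0.1723, -0.3237,  0.1601],
       [-0.3666, -0.4543,  0.8119,  0.6406],
       [-0.0072,  0.874 ,  0.4858,  0.6701],
       [ 0.    ,  0.    ,  0.    ,  1.    ]])}
top {'mtx': array([[454.6784,   0.    , 284.5036],
       [  0.    , 454.6784, 213.888 ],
       [  0.    ,   0.    ,   1.    ]]), 'cam_to_world': array([[ 0.0083,  0.9812, -0.1927,  0.3098],
       [-0.9999,  0.0053, -0.0162, -0.3218],
       [-0.0149,  0.1928,  0.9811,  1.1247],
       [ 0.    ,  0.    ,  0.    ,  1.    ]])}
```

View pics/top0.png

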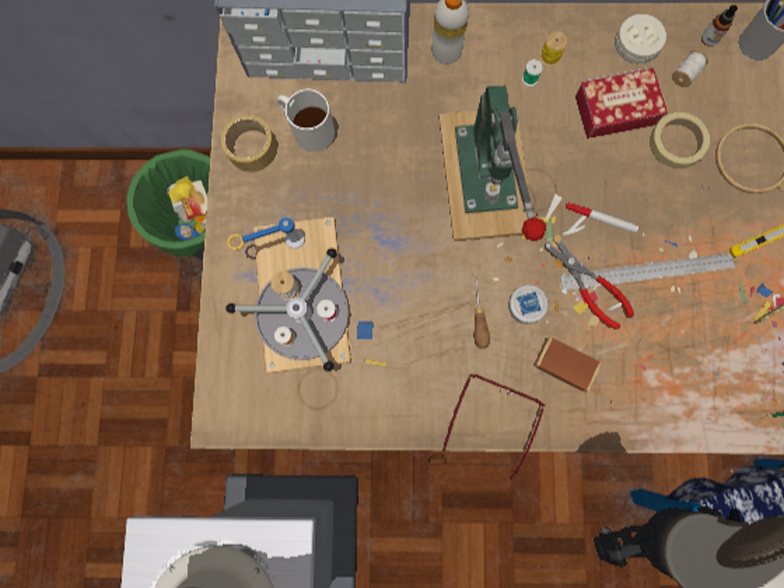

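View pics/side0.png

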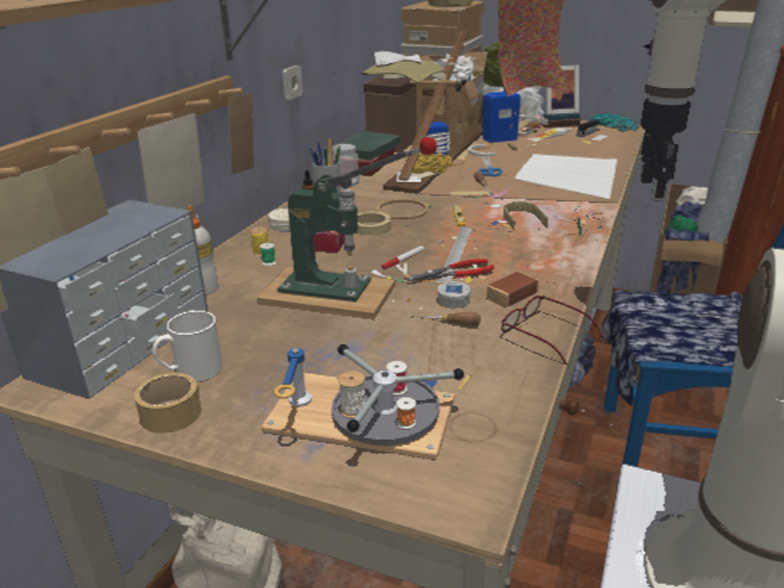

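The top view shows the hub top at about (297,308), the post and pivot at (285,225) and the eye at (235,241). Red is at (327,310), white at (283,283), orange at (284,336), and the spoke balls at (332,253), (231,308) and (328,366). Next I'll enlarge both views.

```bash
python3 - <<'E'
import cv2
for n,(x,y,w,h) in dict(top=(150,145,112,130),side=(180,235,160,110)).items():
    f=cv2.imread(f"pics/{n}raw.png")[y:y+h,x:x+w]
    k=4.5 if n=='top' else 5
    cv2.imwrite(f"pics/{n}crop.png",cv2.resize(f,None,fx=k,fy=k,interpolation=cv2.INTER_CUBIC))
E
```

```text
(no output)
```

View pics/topcrop.png

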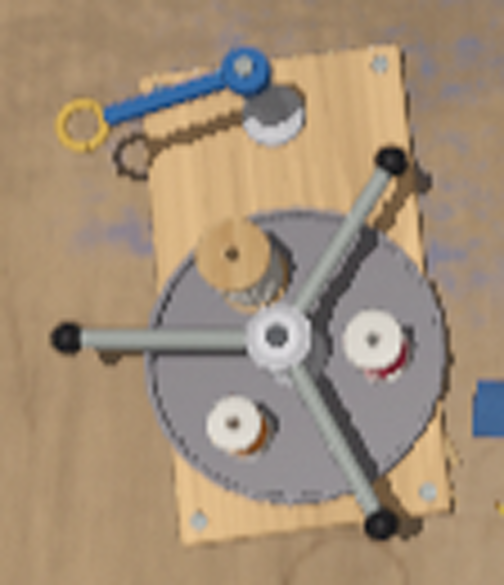

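View pics/sidecrop.png

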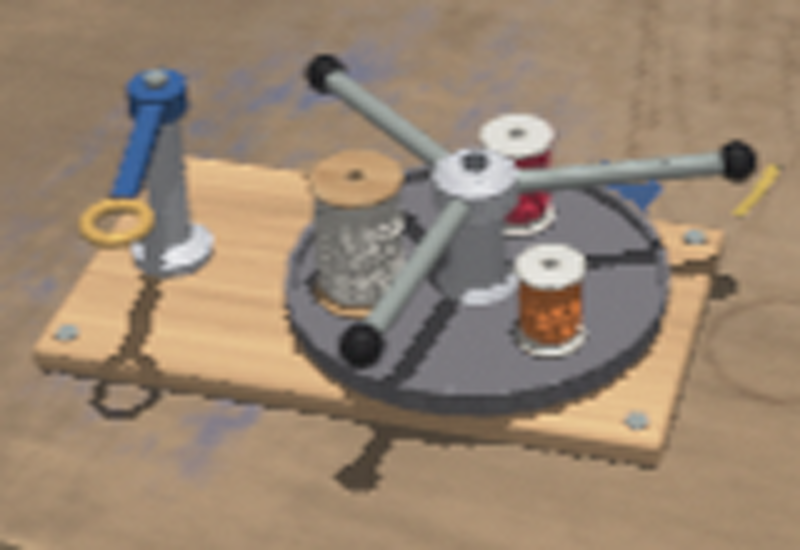

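Pixels read in the top crop: hub (277,336), pivot (243,68), eye (82,125), red (373,340), white (233,253), orange (234,424), balls A (390,160), B (67,338), C (381,524). In the side crop: hub (476,162), pivot (157,78), eye (117,221), red (517,132), white (355,175), orange (550,264), balls A (325,74), B (361,344), C (738,160).

```bash
cat > h.py <<'E'
import numpy as np
from workcell import bot
np.set_printoptions(precision=4,suppress=True)
def ray(n,p,off,k):
    c=bot.get_calibration(n);K=c['mtx'];T=c['cam_to_world']
    u=(np.array(p)+.5)/k-.5+off
    d=np.array([(u[0]-K[0,2])/K[0,0],-(u[1]-K[1,2])/K[1,1],-1]);d=T[:3,:3]@d
    return T[:3,3],d/np.linalg.norm(d)
def tri(rs):
    A=sum(np.eye(3)-np.outer(d,d) for o,d in rs);b=sum((np.eye(3)-np.outer(d,d))@o for o,d in rs)
    p=np.linalg.solve(A,b);return p,max(np.linalg.norm(np.cross(p-o,d)) for o,d in rs)
def atz(r,z):o,d=r;return o+d*(z-o[2])/d[2]
E
python3 - <<'E'
from h import *
P=dict(hub=((277,336),(476,162),.082),piv=((243,68),(157,78),.1),eye=((82,125),(117,221),.095),red=((373,340),(517,132),.067),white=((233,253),(355,175),.082),orange=((234,424),(550,264),.06),A=((390,160),(325,74),.071),B=((67,338),(361,344),.071),C=((381,524),(738,160),.071))
R={}
for k,(a,b,z) in P.items():
    r=[ray('top',a,(150,145),4.5),ray('side',b,(180,235),5)]
    p,e=tri(r);R[k]=p;print(k,p,e*1e3,'top@z',atz(r[0],z)[:2],'side@z',atz(r[1],z)[:2])
h=(R['A']+R['B']+R['C'])/3;print('ballcentre',h)
for k in R:
    d=R[k]-h;print(k,np.hypot(d[0],d[1])*1e3,np.degrees(np.arctan2(d[1],d[0])))
d=R['eye']-R['piv'];print('arm',np.hypot(*d[:2]),np.degrees(np.arctan2(d[1],d[0])))
E
```

```text
hub [ 0.5001 -0.1335  0.0821] 0.6549799350890232 top@z [ 0.5007 -0.1333] side@z [ 0.4995 -0.1337]
piv [ 0.6385 -0.114   0.1038] 0.37636667496302406 top@z [ 0.6401 -0.113 ] side@z [ 0.6413 -0.1189]
eye [ 0.6098 -0.0288  0.0947] 0.5860734195637236 top@z [ 0.6103 -0.0287] side@z [ 0.6089 -0.0284]
red [ 0.5011 -0.1814  0.0666] 0.6081871237397475 top@z [ 0.5016 -0.1813] side@z [ 0.5002 -0.1809]
white [ 0.5443 -0.1085  0.0809] 0.7567574723814822 top@z [ 0.5448 -0.1084] side@z [ 0.5428 -0.1071]
orange [ 0.4571 -0.1084  0.0586] 0.6545513813461308 top@z [ 0.4576 -0.1085] side@z [ 0.4558 -0.1066]
A [ 0.5977 -0.1882  0.0706] 0.9327111360583397 top@z [ 0.5985 -0.188 ] side@z [ 0.5964 -0.1876]
B [ 0.5006 -0.0208  0.0707] 0.5752008530269549 top@z [ 0.5011 -0.0207] side@z [ 0.4998 -0.0205]
C [ 0.4033 -0.1892  0.0711] 1.311305597864051 top@z [ 0.4046 -0.1889] side@z [ 0.402  -0.1894]
ballcentre [ 0.5005 -0.1327  0.0708]
hub 0.8929647655548311 -120.47515079389255
piv 139.28439955265702 7.749319590429783
eye 150.77345709626272 43.56223155540018
red 48.70055238264323 -89.31982303501572
white 50.05822050471007 29.004386250354333
orange 49.756850398513464 150.68364267338217
A 111.91580760512998 -29.717644939904744
B 111.95008065108625 89.98058912034288
C 112.44310681677732 -149.85342673180932
arm 0.08984989234190988 108.66696890035843
```

Triangulated heights and radii match the text: balls at z 71 mm and 112 mm from the axis, eye at 95 mm, arm 90 mm long. The board's +x points along +7.75°. Red is at -89.3°, so the carousel must turn CCW by 97°. I'll push spoke C (at -150°) on the robot's side, well clear of the guide arm.

Request:
send_rows(targets=[[[19,40,0],[0,0,1.2],0],[[19,40,0],[0,0,1.2],0],[[19,40,0],[0,0,1.2],0],[[19,40,0],[0,0,1.2],0],[[19,40,0],[0,0,1.2],0],[[19,40,0],[0,0,1.2],0],[[19,40,0],[0,0,1.2],0],[[19,40,0],[0,0,1.2],0],[[19,40,0],[0,0,1.2],0],[[19,40,0],[0,0,1.2],0],[[19,40,0],[0,0,1.2],0],[[19,40,0],[0,0,1.2],0]])

```text
t: 1.6
ee_pos: [0.4102, -0.1427, 0.2562]
tcp_rot: [0.0, 0.964, 0.265, -0.0]
ft_force: [0.3, 0.0, -0.2]
gripper_width: 0.0001
finger_force: 0.0
```

Request:
send_rows(targets=[[[0,0,-25],[0,0,0],0],[[0,0,-25],[0,0,0],0],[[0,0,-25],[0,0,0],0],[[0,0,-20],[0,0,0],0],[[0,0,0],[0,0,0],0],[[0,0,0],[0,0,0],0]])

```text
t: 2.35
ee_pos: [0.4104, -0.144, 0.1618]
tcp_rot: [0.0, 0.964, 0.264, 0.0]
ft_force: [0.3, -0.7, -0.4]
gripper_width: 0.0002
finger_force: 0.0
```

```bash
python3 - <<'E'
from h import *
import cv2
s=bot.sense();print(s['t'],s['ee_pos'],s['tcp_rot'],s['gripper_width'],s['ft_force'],s['q'])
f=bot.grab_frame('side')[:,:,::-1]
cv2.imwrite("pics/s1.png",cv2.resize(f[150:350,200:400],None,fx=3,fy=3,interpolation=cv2.INTER_CUBIC))
E
```

```text
2.35 [ 0.4104 -0.144   0.1618] [0.0001 0.9644 0.2645 0.0002] 0.00015280868999431273 [ 0.283  -0.6653 -0.4226] [ 0.9475  0.3068 -0.7609  2.1451  0.2965  0.7928 -1.0362]
```

View pics/s1.png

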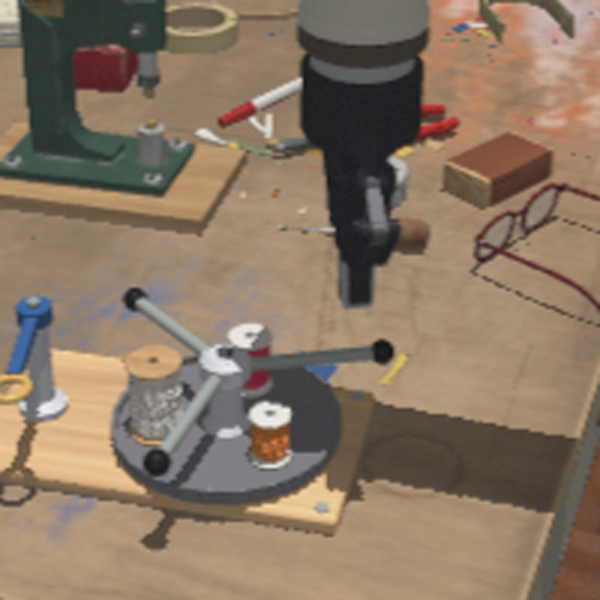

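The closed fingertip is at about (357,305) in this crop, 3 times enlarged from offset (200,150). It is clear of spoke C's ball at (381,351).

```bash
python3 - <<'E'
from h import *
o,d=ray('side',(357,303),(200,150),3)
q=np.array([.4104,-.144])
k=((q-o[:2])@d[:2])/(d[:2]@d[:2]);print('tip',o+k*d)
c=np.array([.5005,-.1327]);p=q
for a in range(-172,-65,4):
    n=c+.092*np.array([np.cos(np.radians(a)),np.sin(np.radians(a))]);print(a,np.round((n-p)*1e3,1),end=';');p=n
E
```

```text
tip [ 0.4079 -0.1448  0.1371]
-172 [-1.  -1.5];-168 [ 1.1 -6.3];-164 [ 1.6 -6.2];-160 [ 2.  -6.1];-156 [ 2.4 -6. ];-152 [ 2.8 -5.8];-148 [ 3.2 -5.6];-144 [ 3.6 -5.3];-140 [ 4.  -5.1];-136 [ 4.3 -4.8];-132 [ 4.6 -4.5];-128 [ 4.9 -4.1];-124 [ 5.2 -3.8];-120 [ 5.4 -3.4];-116 [ 5.7 -3. ];-112 [ 5.9 -2.6];-108 [ 6.  -2.2];-104 [ 6.2 -1.8];-100 [ 6.3 -1.3];-96 [ 6.4 -0.9];-92 [ 6.4 -0.4];-88 [6.4 0. ];-84 [6.4 0.4];-80 [6.4 0.9];-76 [6.3 1.3];-72 [6.2 1.8];-68 [6.  2.2];
```

Shut, the tip stands 25 mm ahead of the TCP. I'll lower it to a tip height of about 60 mm and approach the spoke.

Request:
send_rows(targets=[[[0,0,-20],[0,0,0],0],[[0,0,-20],[0,0,0],0],[[0,0,-20],[0,0,0],0],[[0,0,-17],[0,0,0],0],[[0,-1.5,0],[0,0,0],0],[[1.1,-6.3,0],[0,0,0],0],[[1.6,-6.2,0],[0,0,0],0],[[2,-6.1,0],[0,0,2],0]])

```text
t: 3.4
ee_pos: [0.4154, -0.1648, 0.0851]
tcp_rot: [0.001, 0.96, 0.281, 0.001]
ft_force: [-0.1, 0.6, 0.7]
gripper_width: 0.0002
finger_force: 0.6
```

Request:
send_rows(targets=[[[2.4,-6,0],[0,0,4],0],[[2.8,-5.8,0],[0,0,4],0],[[3.2,-5.6,0],[0,0,4],0],[[3.6,-5.3,0],[0,0,4],0],[[4,-5.1,0],[0,0,4],0],[[4.3,-4.8,0],[0,0,4],0]])

```text
t: 4.15
ee_pos: [0.4353, -0.1974, 0.0849]
tcp_rot: [0.0, 0.88, 0.475, 0.0]
ft_force: [-0.7, 1.6, 0.2]
gripper_width: 0.0004
finger_force: 0.5
```

```bash
python3 - <<'E'
from h import *
import cv2
s=bot.sense();print(s['t'],s['ee_pos'],s['tcp_rot'],s['ft_force'],s['q'])
f=bot.grab_frame('side')[:,:,::-1]
cv2.imwrite("pics/s2.png",cv2.resize(f[150:350,200:400],None,fx=3,fy=3,interpolation=cv2.INTER_CUBIC))
E
```

```text
4.15 [ 0.4353 -0.1974  0.0849] [0.0003 0.8799 0.4752 0.0001] [-0.72    1.5837  0.2018] [ 0.9815  0.5441 -0.7407  2.0905  0.564   0.7125 -0.7089]
```

View pics/s2.png

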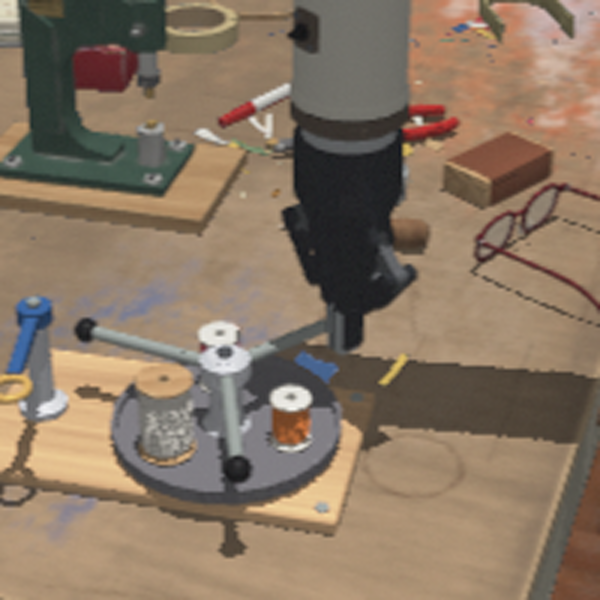

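Spoke C is turning smoothly with the fingertip at (345,345). All three spools are standing and the guide arm is untouched, so I'll carry on.

Request:
send_rows(targets=[[[4.6,-4.5,0],[0,0,4],0],[[4.9,-4.1,0],[0,0,4],0],[[5.2,-3.8,0],[0,0,4],0],[[5.4,-3.4,0],[0,0,4],0],[[5.7,-3,0],[0,0,4],0],[[5.9,-2.6,0],[0,0,4],0],[[6,-2.2,0],[0,0,4],0],[[6.2,-1.8,0],[0,0,4],0],[[6.3,-1.3,0],[0,0,4],0],[[6.4,-0.9,0],[0,0,4],0],[[6.4,-0.4,0],[0,0,4],0],[[4,0,0],[0,0,3],0]])

```text
t: 5.7
ee_pos: [0.502, -0.2255, 0.0846]
tcp_rot: [0.0, 0.618, 0.786, -0.0]
ft_force: [-0.6, -0.3, 0.1]
gripper_width: 0.0002
finger_force: 0.5
```

```bash
python3 - <<'E'
from h import *
import cv2
s=bot.sense();print(s['t'],s['ee_pos'],s['tcp_rot'],s['ft_force'],s['q'])
a=bot.grab_frame('side')[:,:,::-1];b=bot.grab_frame('top')[:,:,::-1]
A=cv2.resize(a[235:345,180:340],None,fx=3.5,fy=3.5,interpolation=cv2.INTER_CUBIC)
B=cv2.resize(b[170:270,155:255],None,fx=2.2,fy=2.2,interpolation=cv2.INTER_CUBIC)
I=np.zeros((385,785,3),np.uint8);I[:A.shape[0],:A.shape[1]]=A;I[:B.shape[0],562:562+B.shape[1]]=B
cv2.imwrite("pics/s3.png",I)
E
```

```text
5.7 [ 0.502  -0.2255  0.0846] [ 0.      0.6181  0.7861 -0.0003] [-0.5686 -0.3136  0.13  ] [ 1.0499  0.7198 -0.8937  1.9131  0.7345  0.8748  0.0112]
```

View pics/s3.png

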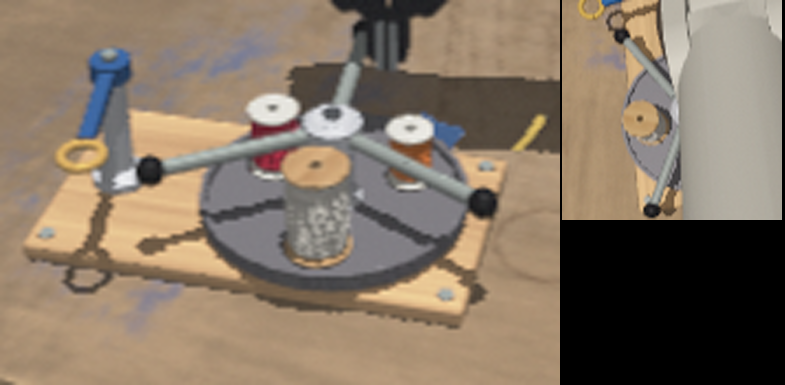

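The side part (left, 3.5 times enlarged) shows red's top at (273,107), ball A at (150,170), ball B at (484,203) and white's top at (317,165). The two balls and red give the angle reached.

```bash
python3 - <<'E'
from h import *
c=np.array([.5005,-.1327])
for k,p,z,b in(('red',(273,107),.067,(.8,-.9)),('A',(150,170),.071,0),('B',(484,203),.071,0)):
    q=atz(ray('side',p,(180,235),3.5),z)[:2]-c;print(k,np.hypot(*q)*1e3,np.degrees(np.arctan2(q[1],q[0])))
E
```

```text
red 46.88229362304445 -16.964128636371573
A 111.62897245785827 42.48017253029398
B 114.02220128281284 161.94837065379758
```

Request:
send_rows(targets=[[[4.7,0.2,0],[0,0,2.9],0],[[4.7,0.4,0],[0,0,2.9],0],[[4.6,0.7,0],[0,0,2.9],0],[[4.6,0.9,0],[0,0,2.9],0],[[4.6,1.1,0],[0,0,2.9],0],[[4.5,1.4,0],[0,0,2.9],0],[[2.2,0.8,0],[0,0,1.4],0],[[2.2,0.8,0],[0,0,1.4],0],[[2.2,0.9,0],[0,0,1.4],0],[[0,0,0],[0,0,0],0]])

```text
t: 7.05
ee_pos: [0.5365, -0.2173, 0.0843]
tcp_rot: [0.0, 0.46, 0.888, 0.0]
ft_force: [0.4, -0.5, 0.2]
gripper_width: -0.0004
finger_force: 0.1
```

```bash
python3 - <<'E'
from h import *
import cv2
s=bot.sense();print(s['t'],s['ee_pos'],s['tcp_rot'],s['ft_force'],s['q'])
a=bot.grab_frame('side')[:,:,::-1]
cv2.imwrite("pics/s4.png",cv2.resize(a[235:345,180:340],None,fx=5,fy=5,interpolation=cv2.INTER_CUBIC))
E
```

```text
7.05 [ 0.5365 -0.2173  0.0843] [0.0001 0.4597 0.8881 0.0002] [ 0.3861 -0.5343  0.1711] [ 1.0335  0.7977 -0.9583  1.8406  0.8045  0.9483  0.3222]
```

View pics/s4.png

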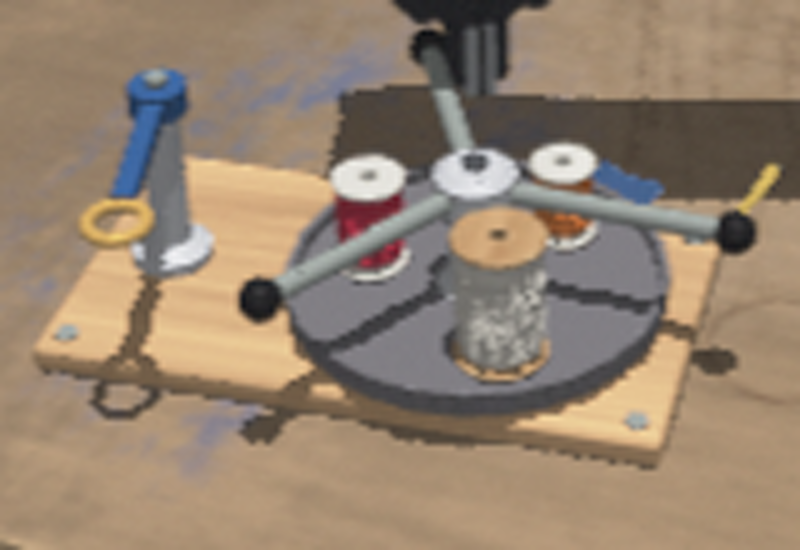

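In this 5 times crop red's top is at (368,177), ball A at (261,299), ball B at (736,231), ball C at (429,48) and white's top at (498,236). All three spools are standing.

```bash
python3 - <<'E'
from h import *
c=np.array([.5005,-.1327])
for k,p,z in(('red',(368,177),.0666),('red0',(517,132),.0666),('A',(261,299),.0708),('B',(736,231),.0708),('C',(429,48),.0708),('A0',(325,74),.0708),('hub',(476,162),.082)):
    P=atz(ray('side',p,(180,235),5),z)[:2];q=P-c;print(k,P,np.hypot(*q)*1e3,np.degrees(np.arctan2(q[1],q[0])))
E
```

```text
red [ 0.547  -0.1273] 46.81203507961744 6.655503478737888
red0 [ 0.5005 -0.1814] 48.72655953680769 -90.03946117716269
A [ 0.5485 -0.0317] 111.82121620303072 64.58282872591552
B [ 0.3876 -0.1411] 113.19772220340981 -175.73372102371025
C [ 0.5615 -0.2247] 110.4165587797509 -56.45446821177332
A0 [ 0.5965 -0.1878] 110.74280842555358 -29.863602353187883
hub [ 0.4995 -0.1337] 1.4251515086411888 -136.80828956638467
```

Balls and red give red at +5 to +7.5° against a target of 7.75°. I'll nudge about 1.2°, back off, and re-measure from above with the arm out of the way.

Request:
send_rows(targets=[[[0.9,0.4,0],[0,0,0.6],0],[[0.9,0.4,0],[0,0,0.6],0],[[0,0,0],[0,0,0],0],[[-4,-3,0],[0,0,0],0],[[-8,-6,0],[0,0,0],0],[[-8,-8,0],[0,0,0],0],[[0,-5,30],[0,0,0],0],[[0,-5,40],[0,0,0],0],[[0,-5,40],[0,0,0],0],[[-25,-45,30],[0,0,0],0],[[-25,-45,20],[0,0,0],0],[[-35,-50,0],[0,0,0],0]])

```text
t: 8.6
ee_pos: [0.4331, -0.3905, 0.2465]
tcp_rot: [0.002, 0.45, 0.893, -0.001]
ft_force: [0.4, 0.4, -0.2]
gripper_width: -0.0003
finger_force: 0.0
```

Request:
send_rows(targets=[[[-30,-50,0],[0,0,0],0],[[-30,-40,0],[0,0,0],0],[[0,0,0],[0,0,0],0]])

```text
t: 8.98
ee_pos: [0.3677, -0.4841, 0.2432]
tcp_rot: [-0.001, 0.455, 0.89, -0.001]
ft_force: [0.3, 0.5, -0.2]
gripper_width: -0.0001
finger_force: 0.0
```

```bash
python3 - <<'E'
from h import *
import cv2
s=bot.sense();print(s['t'],s['ee_pos'],s['tcp_rot'],s['ft_force'],s['q'])
a=bot.grab_frame('side')[:,:,::-1];b=bot.grab_frame('top')[:,:,::-1]
A=cv2.resize(a[240:330,180:335],None,fx=5,fy=5,interpolation=cv2.INTER_CUBIC)
cv2.imwrite("pics/side5.png",A)
cv2.imwrite("pics/top5.png",cv2.resize(b[145:275,150:262],None,fx=4.5,fy=4.5,interpolation=cv2.INTER_CUBIC))
E
```

```text
8.975 [ 0.3677 -0.4841  0.2432] [-0.001   0.4551  0.8904 -0.0009] [ 0.3117  0.4535 -0.2166] [ 1.6452  0.6726 -1.1269  1.6597  0.6419  1.2303  1.0006]
```

View pics/top5.png

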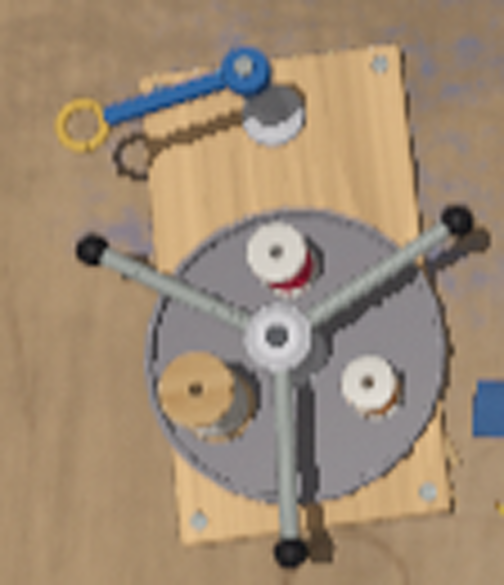

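In the top crop red's top is at (276,253), ball A at (92,249), ball C at (457,218) and ball B at (290,551). The hub is still at (277,336) and the guide arm hasn't moved. I'll also cross-check the board's direction from its screws.

```bash
python3 - <<'E'
from h import *
import cv2
T=lambda p,z:atz(ray('top',p,(150,145),4.5),z)[:2]
ang=lambda q:np.degrees(np.arctan2(q[1],q[0]))
h=T((277,336),.082)
for k,p,z in(('A',(92,249),.0708),('C',(457,218),.0708),('B',(290,551),.0708)):print(k,ang(T(p,z)-h))
# white-flange centroid in raw top image, by threshold on the upscaled crops
def cent(img,p,r,k):
    im=cv2.imread(img)
    hsv=cv2.cvtColor(im,cv2.COLOR_BGR2HSV);m=((hsv[...,1]<45)&(hsv[...,2]>165)).astype(np.uint8)
    n,l,st,ce=cv2.connectedComponentsWithStats(m);j=l[p[1],p[0]+12];return ce[j],st[j]
for n in('topcrop','top5'):
    p=(373,340) if n=='topcrop' else (276,253)
    ce,st=cent(f'pics/{n}.png',p,0,0);q=T(ce,.067)-h;print(n,ce,st,'red',T(ce,.067),np.hypot(*q),ang(q))
ce,st=cent('pics/side5.png',(368,152),0,0);print(ce,st,atz(ray('side',ce,(180,240),5),.067)-np.r_[atz(ray('side',(476,162),(180,235),5),.082)[:2],0])
s=[T(p,.013) for p in((380,64),(428,491),(199,520))]
print('board dir',ang(s[0]-s[1]),ang(s[1]-s[2])+90,'piv',T((243,68),.102),ang(T((243,68),.102)-h))
E
```

```text
A 64.66296375803202
C -54.01644489383435
B -175.27692836531307
topcrop [371.6894 340.0503] [ 342  309   61   74 2804] red [ 0.5016 -0.1806] 0.047347722372454305 -88.96224709333606
top5 [275.2335 252.055 ] [ 247  222   59   62 2600] red [ 0.5488 -0.1278] 0.04838022379546914 6.459288362867503
[367.0475 152.4497] [ 330  128   75   49 2673] [0.0475 0.0074 0.067 ]
board dir 7.838076900300601 7.620869353993712 piv [ 0.6395 -0.1135] 8.137193143938926
```

Red is at 7.6° averaged over both views, and the board is at 7.7°, so red is within about 1 mm tangentially and 48 mm from the axis. Next is the guide arm: approach from its outer side with the tip at 88 mm, above the spools and balls and across the 90–100 mm bar.

Request:
send_rows(targets=[[[25,37,0],[0,0,-1.4],0],[[25,37,0],[0,0,-1.4],0],[[25,37,0],[0,0,-1.4],0],[[25,37,0],[0,0,-1.4],0],[[25,37,0],[0,0,-1.4],0],[[25,37,0],[0,0,-1.4],0],[[25,37,0],[0,0,-1.4],0],[[25,37,0],[0,0,-1.4],0],[[25,37,0],[0,0,-1.4],0],[[25,37,0],[0,0,-1.4],0],[[25,37,0],[0,0,-1.4],0],[[25,41,0],[0,0,-1.4],0]])

```text
t: 10.58
ee_pos: [0.6734, -0.0276, 0.2445]
tcp_rot: [0.0, 0.575, 0.818, 0.0]
ft_force: [-0.2, 0.6, 0.4]
gripper_width: -0.0002
finger_force: 0.0
```

Request:
send_rows(targets=[[[0,0,0],[0,0,0],0],[[0,0,-30],[0,0,0],0],[[0,0,-30],[0,0,0],0],[[0,0,-30],[0,0,0],0],[[0,0,-25],[0,0,0],0],[[0,0,0],[0,0,0],0]])

```text
t: 11.32
ee_pos: [0.6714, -0.0308, 0.1271]
tcp_rot: [-0.002, 0.576, 0.818, -0.001]
ft_force: [1.0, -0.4, 0.3]
gripper_width: 0.0001
finger_force: 0.0
```

```bash
python3 - <<'E'
from h import *
s=bot.sense();print(s['t'],s['ee_pos'],s['tcp_rot'],s['ft_force'],s['q'])
pv=np.array([.639,-.1137]);p=s['ee_pos'][:2]
R,g=.065,.019
e=lambda a:np.array([np.cos(a),np.sin(a)])
for a in np.radians(np.r_[108.67-14,np.arange(108.67,184,5),184,187.75]):
    n=pv+R*e(a)-g*np.array([-np.sin(a),np.cos(a)]);print(round(np.degrees(a),1),np.round((n-p)*1e3,1),end=';');p=n
print(p)
E
```

```text
11.325 [ 0.6714 -0.0308  0.1271] [-0.0017  0.5757  0.8176 -0.0011] [ 0.9841 -0.3584  0.3055] [ 0.591   0.8403 -0.9091  1.5717  0.7202  1.0982 -0.1564]
94.7 [-18.7 -16.5];108.7 [-16.5   1.3];113.7 [-5.9 -0.5];118.7 [-5.8 -1. ];123.7 [-5.7 -1.5];128.7 [-5.6 -2. ];133.7 [-5.4 -2.5];138.7 [-5.1 -2.9];143.7 [-4.8 -3.4];148.7 [-4.5 -3.8];153.7 [-4.2 -4.2];158.7 [-3.8 -4.5];163.7 [-3.4 -4.8];168.7 [-3.  -5.1];173.7 [-2.5 -5.3];178.7 [-2.  -5.5];183.7 [-1.5 -5.7];184.0 [-0.1 -0.4];187.8 [-0.8 -4.4];[ 0.572  -0.1036]
```

Request:
send_rows(targets=[[[0,0,-14],[0,0,0],0],[[-7,-3,0],[0,0,0],0],[[-7,-3,0],[0,0,0],0],[[-7,-3,0],[0,0,0],0],[[-7,-3,0],[0,0,0],0],[[-7,-3,0],[0,0,0],0],[[-5.9,-0.5,0],[0,0,5],0],[[-5.8,-1,0],[0,0,5],0],[[-5.7,-1.5,0],[0,0,5],0],[[-5.6,-2,0],[0,0,5],0]])

```text
t: 12.58
ee_pos: [0.6152, -0.0508, 0.1157]
tcp_rot: [0.001, 0.424, 0.906, 0.0]
ft_force: [1.1, -0.0, 0.4]
gripper_width: 0.0
finger_force: 0.4
```

Request:
send_rows(targets=[[[-5.4,-2.5,0],[0,0,5],0],[[-5.1,-2.9,0],[0,0,5],0],[[-4.8,-3.4,0],[0,0,5],0],[[-4.5,-3.8,0],[0,0,5],0],[[-4.2,-4.2,0],[0,0,5],0],[[-3.8,-4.5,0],[0,0,5],0]])

```text
t: 13.32
ee_pos: [0.5874, -0.072, 0.1156]
tcp_rot: [0.001, 0.175, 0.985, 0.0]
ft_force: [0.6, 0.6, -0.3]
gripper_width: 0.0001
finger_force: 0.5
```

Request:
send_rows(targets=[[[-3.4,-4.8,0],[0,0,5],0],[[-3,-5.1,0],[0,0,5],0],[[-2.5,-5.3,0],[0,0,5],0],[[0,0,0],[0,0,0],0]])

```text
t: 13.82
ee_pos: [0.5782, -0.0877, 0.1153]
tcp_rot: [-0.0, 0.047, 0.999, 0.0]
ft_force: [0.2, 0.0, -0.2]
gripper_width: 0.0002
finger_force: 0.0
```

```bash
python3 - <<'E'
from h import *
import cv2
s=bot.sense();print(s['t'],s['ee_pos'],s['ft_force'])
a=bot.grab_frame('side')[:,:,::-1]
A=a[235:345,180:340];hsv=cv2.cvtColor(np.ascontiguousarray(A),cv2.COLOR_BGR2HSV)
cv2.imwrite("pics/s6.png",cv2.resize(A,None,fx=5,fy=5,interpolation=cv2.INTER_CUBIC))
E
```

```text
13.825 [ 0.5782 -0.0877  0.1153] [ 0.2082  0.0076 -0.223 ]
```

Contact forces stay around 1 N. Now the last degrees to the stop, slowly, watching the force.

Request:
send_rows(targets=[[[-2,-5,0],[0,0,5],0],[[-1.5,-5,0],[0,0,5],0],[[-0.5,-2.5,0],[0,0,3],0],[[0,0,0],[0,0,0],0]])

```text
t: 14.38
ee_pos: [0.5744, -0.0995, 0.1153]
tcp_rot: [-0.0, -0.066, 0.998, 0.0]
ft_force: [0.3, 0.5, 0.8]
gripper_width: -0.0002
finger_force: 0.0
```

Request:
send_rows(targets=[[[0,-1.5,0],[0,0,0],0],[[0,-1.5,0],[0,0,0],0]])

```text
t: 14.62
ee_pos: [0.5744, -0.1024, 0.1153]
tcp_rot: [-0.0, -0.067, 0.998, 0.0]
ft_force: [0.2, 0.2, -0.3]
gripper_width: 0.0004
finger_force: 0.4
```

Request:
send_rows(targets=[[[0,-1,0],[0,0,0],0],[[0,0,0],[0,0,0],0]])

```text
t: 14.88
ee_pos: [0.5745, -0.1027, 0.1154]
tcp_rot: [0.0, -0.067, 0.998, 0.001]
ft_force: [1.4, 3.9, -0.5]
gripper_width: -0.0001
finger_force: 1.6
```

The stop is reached: force jumped to 4 N and motion ceased at y = -0.103, where predicted. I'll back off straight away from the bar, go up and aside, and check.

Request:
send_rows(targets=[[[0,3,0],[0,0,0],0],[[1,8,0],[0,0,0],0],[[2,14,0],[0,0,0],0],[[0,5,30],[0,0,0],0],[[0,0,40],[0,0,0],0],[[0,0,50],[0,0,0],0],[[0,0,40],[0,0,0],0],[[-20,-40,10],[0,0,-4],0],[[-20,-45,0],[0,0,-4],0],[[-20,-45,0],[0,0,-4],0],[[-20,-45,0],[0,0,-4],0],[[-20,-45,0],[0,0,-4],0]])

```text
t: 16.38
ee_pos: [0.477, -0.2943, 0.2855]
tcp_rot: [0.0, 0.108, 0.994, -0.0]
ft_force: [0.5, -0.6, 0.6]
gripper_width: -0.0001
finger_force: 0.0
```

Request:
send_rows(targets=[[[-25,-45,0],[0,0,-4],0],[[-25,-45,0],[0,0,-4],0],[[-25,-45,0],[0,0,-4],0],[[-20,-45,0],[0,0,-4],0],[[-20,-40,0],[0,0,-4],0],[[0,0,0],[0,0,0],0]])

```text
t: 17.12
ee_pos: [0.3599, -0.5173, 0.2845]
tcp_rot: [-0.001, 0.282, 0.959, -0.0]
ft_force: [0.5, 0.3, -0.3]
gripper_width: -0.0001
finger_force: 0.0
```

```bash
python3 - <<'E'
from h import *
import cv2
s=bot.sense();print(s['t'],s['ee_pos'],s['ft_force'])
a=bot.grab_frame('side')[:,:,::-1];b=bot.grab_frame('top')[:,:,::-1]
A=cv2.resize(a[240:330,185:330],None,fx=3,fy=3,interpolation=cv2.INTER_CUBIC)
B=cv2.resize(b[155:265,155:255],None,fx=3.5,fy=3.5,interpolation=cv2.INTER_CUBIC)
I=np.zeros((385,790,3),np.uint8);I[:A.shape[0],:A.shape[1]]=A;I[:B.shape[0],440:440+B.shape[1]]=B
cv2.imwrite("pics/s7.png",I)
E
```

```text
17.125 [ 0.3599 -0.5173  0.2845] [ 0.4906  0.3219 -0.3013]
```

View pics/s7.png

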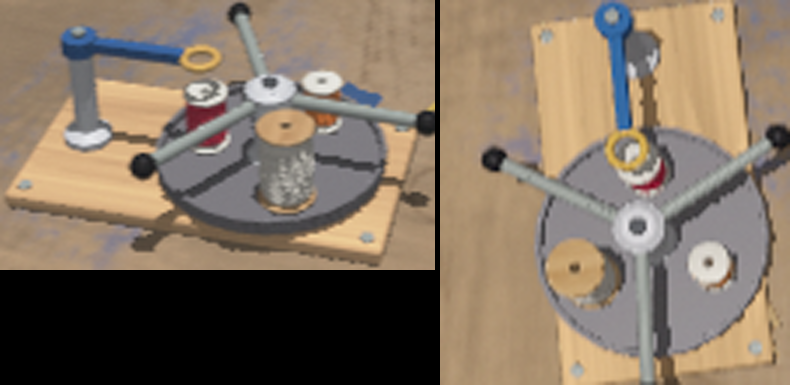

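The arm is in, with the eye at (628,150) in the top part and (201,57) in the side part. Red is upright beneath it, its side-view top at (206,94). The other two spools are standing. Here is the numerical check.

```bash
python3 - <<'E'
from h import *
e,_=tri([ray('top',(188,150),(155,155),3.5),ray('side',(201,57),(185,240),3)])
r=atz(ray('side',(206,94),(185,240),3),.067)
print('eye',e,'red side',r,'red top view before',[.5488,-.1278])
d=e-[.6392,-.1138,0];print(np.hypot(*d[:2]),np.degrees(np.arctan2(d[1],d[0])))
c=np.array([.5003,-.133]);print('station',c+.05*np.array([np.cos(.135),np.sin(.135)]))
E
```

```text
eye [ 0.5496 -0.1272  0.0951] red side [ 0.5449 -0.1235  0.067 ] red top view before [0.5488, -0.1278]
0.09063616559857261 -171.5143641030216
station [ 0.5498 -0.1263]
```

```bash
python3 -c "
from workcell import bot
print(bot.sign_off())"
```

```text
the job is handed in; nothing more can be done
None
```

The job is handed in. The red spool stands next to the guide post, 1–2 mm from the station by my best measurements; a last rough side reading, partly hidden by the arm, said about 6 mm. The guide arm is at its stop with its eye over the red spool. All three spools are upright and untouched, and it took about 17 s of the 67 s allowed.

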